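# Set up a telescopic support post and hold it raised

### The arm

A 6-joint arm with a two-finger parallel gripper is mounted at the origin on a cart in front of the work surface, level with it; the furniture and walls round the work are solid. World frame = base frame: x ahead of the robot, y to its left, z up, the work surface at z = 0. Lengths are in m, angles in rad, forces in N, time in s.
With the tool pointing down it reaches from about 0.375 to 0.975 m from the base axis. Payload 3.8 kg.
Tool frame: the origin (TCP) lies at the very end of the fingers, on their centre line; the grasp point (between the pads) lies 19 mm behind it; z points along the fingers, y is the line along which they close (so a half turn about z gives the same grasp; the last joint's range is limited). The gripper opens to 85 mm and grips with 20 to 120 N. Pads are 22 mm wide; open, the fingers measure 114 mm over their backs; the gripper's body (76 mm by 85 mm) begins 54 mm behind the grasp point. The pads swing forward as they close: fully open they stand 13 mm farther back than shut.
Start: joints at [1.211, 0.264, 1.604, -0, 1.274, -0.037], TCP at [0.214, 0.64, 0.231] pointing down, gripper open.
Joint ranges: [-2.63, 2.63], [-0.94, 2.18], [0.31, 2.57], [-1.31, 4.45], [0, 2.66], [-2.55, 2.55]. Speed limits (rad/s): [2.57, 2.57, 3.14, 3.14, 3.14, 3.14].

### API

Orientations are given as a rotation vector (axis times angle).
In Python, from workcell import * gives the robot as it stands.
- The arm moves only by the shell command python3 -m crank 'ROWS' [OPENING] [FORCE]. ROWS is JSON, a list that holds one entry, the list of rows, each a list of 6 numbers: the shift along the tool's x, y, z in cm, then the turn, a rotation vector about the tool's x, y, z in rad. In form: [[[dx, dy, dz, ax, ay, az], ...]]. A call has 1 to 8 rows; each row shifts and turns the commanded pose from where the row before left it, along the tool's axes as they then stand; what a row does not reach is not made up. A row lasts 1/12 s, in which the tool goes at most 41.7 mm and 7.16 degrees, less where a joint would pass 70% of its speed; a pose out of reach is approached as far as the arm can. A call with a gripper value outside its range is refused whole. OPENING is the finger opening in cm, from 0 to 8.54, set as the call begins (- or left out, the last holds). The fingers move at their own pace and stop on an object; FORCE is the grip in N (left out, the last holds). Time passes only in rows, so rows that do not move let the fingers close. It gives the time, the measured TCP pose, the force, the opening and the grip force at its end, in the units of the state.
- read_state(): the state, without advancing time (a new reading comes with each control period).
- read_camera(name): name is "scene" or "top" or "wrist"; returns the picture (420x560x3 uint8, blue, green, red); there is no depth.
- camera_model(name): a dict with "camera_matrix" (3x3 intrinsics, pixels), "k1" (the pictures are not rectified: a ray, as slopes to the right and down, at radius r is drawn at 1 + k1 r^2 times it, then the intrinsics apply), "R" (3x3) and "t" (3): a world point X has camera coordinates R X + t. Camera axes: x right, y down, z forward; pixel columns grow to the right and rows downward; lengths in m; the calibration is good to about 2 mm. A picture is of the moment at which its call begins: read the wrist's pose just before it. camera_model takes no time and is no camera call; for the wrist camera it gives the pose at the moment of the call.
- finish_job(): hands the job in; it is judged then, once.
The state is a dict: "time": time; "q": joint angles; "joint_vel": joint speeds; "joint_torque": joint torques, N m; "tool_pos": TCP position; "tcp_rot": TCP orientation; "wrist_force": force on the tool from outside, world axes, zero at the start; "torque": the same for the moment, N m; "width": opening from 0.0 (shut) to 1.0 (fully open); "grip_force": force on a finger pad.
Only numpy, scipy, OpenCV 4.12 (cv2) and the standard library are available. Lean on these libraries where they do the work, as an engineer would, in place of code of your own. Each camera call takes 0.05 s, during which the arm holds its last target. There are 200 camera calls.

### The job

Lift the shut telescopic post by its head, without squeezing the button, and stand it foot-down in the wide bore of the wooden holder block, right down on the bottom and still shut. Then squeeze the button into the head and pull the head straight up past the first stop to the second, so that both inner tubes are fully out while the foot stays seated in the bore. The program finishes while holding it there, since the tubes sink back if let go; leave the other things on the bench where they are.

Things in the scene. Friction and masses are not known exactly. Their poses are not given: they have to be found in the camera images.
- post: outer tube of the telescopic post, standing upright on the bench: round, 40 mm in diameter, 130 mm tall, aluminium with a dark steel foot whose lowest 5 mm taper to 32 mm. Origin at the centre of its underside, z up along the tube; the button of the head is on its -x side (towards the robot at yaw 0). Outer tube 0.4 to 0.65 kg, whole post at most 0.21 kg more
- post_head (a point): centre of the black square head on top of the post, to be gripped here: head 44 x 44 mm wide and 34 mm tall, on the post's axis, sides parallel to the post's x and y axes. When shut this point is 149 mm above the post's origin and the post is 167 mm tall over all. The two faces on the post's y sides are plain: gripped there, the head stays latched to the outer tube and carries the whole post. The head rises with the inner tube
- button_face (a point): centre of the outer face of the square steel button (20 x 20 mm) that stands 8 mm proud of the head's face on the post's -x side, at the height of post_head. Gripping the head along the post's x axis, between button and opposite face, presses it in
- post_button (a joint): button travel in m: 0 out (latched), 0.007 fully in (about 6 N, spring return, starts to move at 3 N); pressed more than 0.005 the latch is free. Not pressed, pulling the head lifts the whole post
- post_inner (a joint): how far the inner tube with the head is out of the middle tube, in m: 0 shut, 0.05 at its stop (the first stop). It slides first, pull 1.5 N, and sinks back by its weight when let go
- post_middle (a joint): how far the middle tube is out of the outer tube, in m: 0 shut, 0.05 at its stop (the second stop, total pull-out 0.10). It follows once the inner tube is at its stop, pull 2.5 N, and sinks back by its weight. Pulling on beyond lifts the whole post out of the holder (nothing else holds it down than its weight)
- holder: wooden block fixed to the bench, 80 x 150 x 60 mm (its x, y, z) with two round bores in its top. Origin at the centre of its underside
- holder_hole0 (a point): centre of the mouth of the wide bore, level with the block's top 60 mm above the bench, 30 mm from the block's middle towards its -y end: bore 43 mm in diameter, 50 mm deep (its bottom is 10 mm above the bench), mouth chamfered 4 mm. The other bore, 25 mm, is too narrow for the post
- pencil: red pencil lying on the bench, 155 mm long, bystander; origin at the centre of its underside
- offcut_1: wooden offcut 60 x 90 x 46 mm, bystander; origin at the centre of its underside
- glue_brush_tub: blue brush in a holder, 54 mm wide and 156 mm tall, bystander; origin at the centre of its underside

How it is judged:
By the outcome, as a careful person would: the job done as asked, in the order asked, and still so for the second after the job is handed in, while the arm keeps its last pose, push and grip.
It also fails if it takes over 51 s, if anything falls off the work surface, if the arm or the gripper's body presses on something with over 40 N, if the wrist force passes 120 N, or if a joint passes its speed limit or range.

## Working session

There is one attempt and no reset: what is moved stays moved. The work goes in short steps, Python scripts to look and compute and a shell command to move; the robot and the scene stay as the last step left them, time stands still between calls to the robot, and variables do not carry over. Pictures are saved under pics/ and viewed, at most 10 in all, crops included, and the job is handed in when it is done.

```bash
ls; mkdir -p pics; cat > h.py <<'E'
from workcell import *
import numpy as np, cv2
def ray(cm,u,v):
    K=np.array(cm["camera_matrix"],float);R=np.array(cm["R"]);t=np.array(cm["t"])
    d=np.array([(u-K[0,2])/K[0,0],(v-K[1,2])/K[1,1]]);s=d.copy()
    for _ in range(30): s=d/(1+cm["k1"]*(s@s))
    return -R.T@t, R.T@np.array([s[0],s[1],1])
def onz(cm,u,v,z):
    o,d=ray(cm,u,v); return o+d*(z-o[2])/d[2]
def proj(cm,X):
    K=np.array(cm["camera_matrix"],float);c=np.array(cm["R"])@np.array(X)+np.array(cm["t"])
    s=c[:2]/c[2]; s=s*(1+cm["k1"]*(s@s)); return K[0,0]*s[0]+K[0,2],K[1,1]*s[1]+K[1,2]
E
python3 - <<'E'
from h import *
a=read_camera("top");b=read_camera("scene")
cv2.imwrite("pics/top.png",a);cv2.imwrite("pics/scene.png",b)
for n in("top","scene"):
    c=camera_model(n);print(n,c["camera_matrix"],c["k1"],ray(c,280,210))
print(read_state())
E
```

```text
pics
top [[413.42119172   0.         280.75271729]
 [  0.         413.42119172 211.09637042]
 [  0.           0.           1.        ]] -0.12814175101443023 (array([0.43340989, 0.20167475, 1.04324728]), array([ 0.15648729,  0.00586784, -0.98766778]))
scene [[388.89344459   0.         276.76183224]
 [  0.         388.89344459 206.78952622]
 [  0.           0.           1.        ]] -0.03520171000112762 (array([ 0.01619223, -0.2391138 ,  0.92492046]), array([ 0.51538314,  0.40469175, -0.75547488]))
{'time': 0.1, 'q': array([ 1.21109014e+00,  2.64692889e-01,  1.60526346e+00, -1.06522410e-05,
        1.27371885e+00, -3.69141465e-02]), 'joint_vel': array([ 1.50698153e-03, -5.93842507e-04, -4.22313895e-03, -1.03758217e-04,
        4.28554653e-05,  4.47171773e-05]), 'joint_torque': array([-8.54461564e-05, -5.16707003e+01, -3.68586874e+01,  1.48137502e-05,
        6.16684556e-03, -1.83486173e-05]), 'tool_pos': array([0.21389545, 0.63949758, 0.23006233]), 'tcp_rot': array([-0.50477269, -3.1003683 ,  0.00320989]), 'wrist_force': array([-0.2736287 , -0.52068623,  0.0226604 ]), 'torque': array([-0.0179005 , -0.03419326,  0.01794272]), 'grip_force': 0.0, 'width': 1.0003262029042597}
```

View pics/top.png

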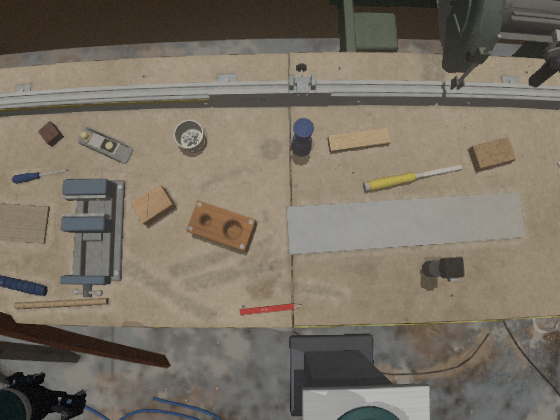

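View pics/scene.png

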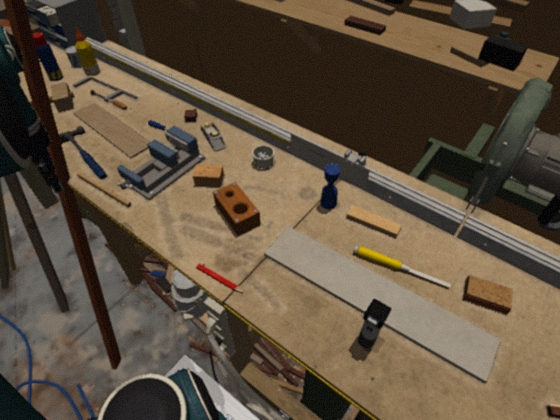

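The top view shows the post at about (445,268), with its head top near (453,267), the holder at (222,227), and the wide bore at (232,228). The pencil is at (266,309), the offcut at (153,205) and the brush tub at (303,135). I'll enlarge the post and the holder.

```bash
python3 - <<'E'
from h import *
a=cv2.imread("pics/top.png");b=cv2.imread("pics/scene.png")
r=lambda i:cv2.resize(i,(400,300),interpolation=cv2.INTER_CUBIC)
m=np.vstack([np.hstack([r(a[240:300,410:490]),r(a[200:260,180:260])]),np.hstack([r(b[290:350,335:415]),r(b[180:240,200:280])])])
cv2.imwrite("pics/crop.png",m)
ct=camera_model("top");cs=camera_model("scene")
print(onz(ct,453,267,.167),onz(ct,232,228,.06),onz(ct,205,219,.06))
print(proj(ct,[0.214,.64,.23]),proj(cs,[.214,.64,.23]),proj(ct,[0,0,0]))
E
```

```text
[ 0.4435808  -0.16363609  0.167     ] [0.5469373 0.3231224 0.06     ] [0.56948335 0.38874231 0.06      ]
(np.float64(65.0796369981694), np.float64(384.8900986251293)) (np.float64(58.18473747316142), np.float64(183.83199726718772)) (np.float64(367.19498727409376), np.float64(449.15036499486376))
```

View pics/crop.png

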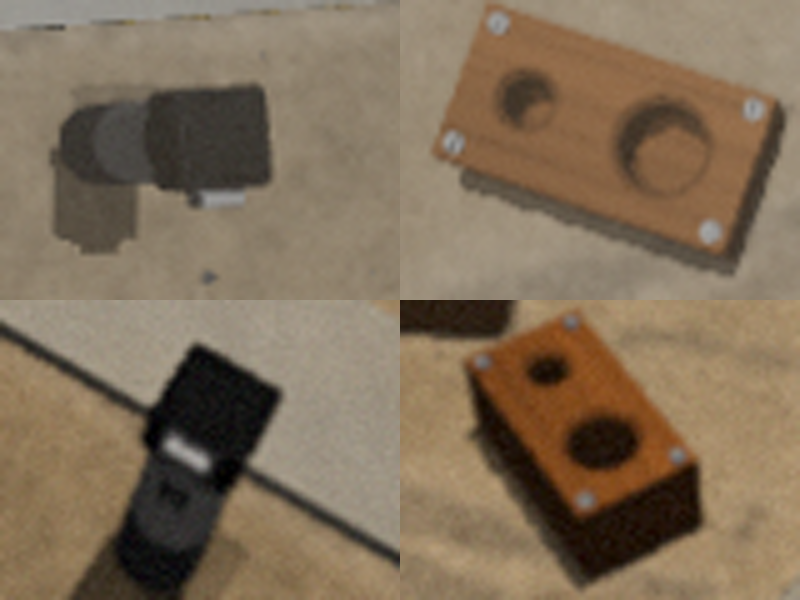

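The crop shows the head top, its right edge running from crop (264,86) to (271,185), with the button on the near (-x) side at (222,198). The wide bore is at crop (263,147) in its panel, which is about (232.6,229.4) in the full picture. Next are positions and the first leg, which passes over the holder so the wrist camera can look at it.

```bash
cat >> h.py <<'E'
from scipy.spatial.transform import Rotation as Ro
def yaw_y(s):  # world angle of tool y
    y=Ro.from_rotvec(s["tcp_rot"]).as_matrix()[:,1]; return np.arctan2(y[1],y[0])
def plan(p1,psi,n,p0=None,psi0=None):
    s=read_state(); p0=s["tool_pos"] if p0 is None else np.array(p0); a=yaw_y(s) if psi0 is None else psi0
    d=(np.array(p1)-p0)/n*100; da=(psi-a)/n; out=[]
    for i in range(n):
        y=np.array([np.cos(a),np.sin(a),0]); z=np.array([0,0,-1]); x=np.cross(y,z)
        out.append([round(float(v),2) for v in(d@x,d@y,d@z)]+[0,0,round(float(-da),4)]); a+=da
    for i in range(0,n,8): print(str([out[i:i+8]]).replace(" ",""))
E
python3 - <<'E'
from h import *
ct=camera_model("top");cs=camera_model("scene")
f=lambda x,y:onz(ct,410+x/5,240+y/5,.167)
A,B=f(264,86),f(271,185);print(A,B,np.linalg.norm(A-B),"yaw x axis",np.degrees(np.arctan2(*(A-B)[1::-1])))
print("headtop",f(219,136))
H=onz(ct,180+263/5,200+147/5,.06);print("bore",H)
sc=[onz(ct,180+u/5,200+v/5,.06) for u,v in((97,22),(353,109),(310,232),(52,142))];print(sc,np.mean(sc,0))
cw=camera_model("wrist");s=read_state();R=Ro.from_rotvec(s["tcp_rot"]).as_matrix()
o,d=ray(cw,280,210);print("wrist cam in tool",R.T@(o-s["tool_pos"]),R.T@d,cw["camera_matrix"][0],cw["k1"])
plan([.50,.26,.33],0.0,16)
plan([.40,-.16,.36],-1.57,16,[.5,.26,.33],0)
E
```

```text
[ 0.4640456  -0.18716342  0.167     ] [ 0.42145374 -0.18764403  0.167     ] 0.04259457766981667 yaw x axis 0.6464992566918502
headtop [ 0.44310352 -0.16541144  0.167     ]
bore [0.54354483 0.32166015 0.06      ]
[array([0.60542264, 0.40307639, 0.06      ]), array([0.561407  , 0.27840398, 0.06      ]), array([0.50256821, 0.29900633, 0.06      ]), array([0.54701966, 0.42395449, 0.06      ])] [0.55410438 0.3511103  0.06      ]
wrist cam in tool [ 6.50310628e-02  1.19911925e-04 -1.42575705e-01] [-0.26354794  0.00266371  0.96464977] [333.19781216   0.         279.07992563] -0.0013752407237291777
[[[-2.45,-1.68,-0.62,0,0,0.078],[-2.57,-1.49,-0.62,0,0,0.078],[-2.68,-1.28,-0.62,0,0,0.078],[-2.77,-1.07,-0.62,0,0,0.078],[-2.85,-0.85,-0.62,0,0,0.078],[-2.9,-0.63,-0.62,0,0,0.078],[-2.94,-0.4,-0.62,0,0,0.078],[-2.97,-0.17,-0.62,0,0,0.078]]]
[[[-2.97,0.07,-0.62,0,0,0.078],[-2.96,0.3,-0.62,0,0,0.078],[-2.92,0.53,-0.62,0,0,0.078],[-2.87,0.75,-0.62,0,0,0.078],[-2.81,0.97,-0.62,0,0,0.078],[-2.72,1.19,-0.62,0,0,0.078],[-2.62,1.4,-0.62,0,0,0.078],[-2.5,1.6,-0.62,0,0,0.078]]]
[[[-2.63,-0.62,-0.19,0,0,0.0981],[-2.67,-0.36,-0.19,0,0,0.0981],[-2.7,-0.1,-0.19,0,0,0.0981],[-2.69,0.16,-0.19,0,0,0.0981],[-2.66,0.43,-0.19,0,0,0.0981],[-2.61,0.69,-0.19,0,0,0.0981],[-2.53,0.94,-0.19,0,0,0.0981],[-2.43,1.18,-0.19,0,0,0.0981]]]
[[[-2.3,1.41,-0.19,0,0,0.0981],[-2.15,1.63,-0.19,0,0,0.0981],[-1.98,1.83,-0.19,0,0,0.0981],[-1.79,2.02,-0.19,0,0,0.0981],[-1.58,2.19,-0.19,0,0,0.0981],[-1.36,2.33,-0.19,0,0,0.0981],[-1.13,2.45,-0.19,0,0,0.0981],[-0.88,2.55,-0.19,0,0,0.0981]]]
```

```bash
python3 -m crank '[[[-2.45,-1.68,-0.62,0,0,0.078],[-2.57,-1.49,-0.62,0,0,0.078],[-2.68,-1.28,-0.62,0,0,0.078],[-2.77,-1.07,-0.62,0,0,0.078],[-2.85,-0.85,-0.62,0,0,0.078],[-2.9,-0.63,-0.62,0,0,0.078],[-2.94,-0.4,-0.62,0,0,0.078],[-2.97,-0.17,-0.62,0,0,0.078]]]' 8.54 60
python3 -m crank '[[[-2.97,0.07,-0.62,0,0,0.078],[-2.96,0.3,-0.62,0,0,0.078],[-2.92,0.53,-0.62,0,0,0.078],[-2.87,0.75,-0.62,0,0,0.078],[-2.81,0.97,-0.62,0,0,0.078],[-2.72,1.19,-0.62,0,0,0.078],[-2.62,1.4,-0.62,0,0,0.078],[-2.5,1.6,-0.62,0,0,0.078]]]'
python3 -m crank '[[[0,0,0,0,0,0],[0,0,0,0,0,0]]]'
python3 - <<'E'
from h import *
import json
cw=camera_model("wrist");a=read_camera("wrist");cv2.imwrite("pics/w1.png",a)
json.dump({k:np.array(v).tolist() for k,v in cw.items()},open("w1.json","w"))
s=read_state();print(s["tool_pos"],yaw_y(s),s["q"]);print(proj(cw,[.5435,.3217,.06]))
E
```

```text
time: 0.77
tool_pos: [0.3575, 0.4488, 0.2806]
tcp_rot: [-1.437, -2.793, 0.001]
wrist_force: [0.6, 0.0, -1.2]
width: 1.001
grip_force: 0.0
time: 1.43
tool_pos: [0.5006, 0.2592, 0.3303]
tcp_rot: [-2.226, -2.217, 0.001]
wrist_force: [-0.0, 0.9, -0.6]
width: 1.002
grip_force: 0.0
time: 1.6
tool_pos: [0.5009, 0.2595, 0.3304]
tcp_rot: [-2.224, -2.219, 0.0]
wrist_force: [0.9, 0.2, -0.3]
width: 1.001
grip_force: 0.0
[0.50012689 0.26029717 0.3300036 ] -0.000706140377489884 [4.35296112e-01 7.69166541e-03 1.71325712e+00 6.69644627e-04
 1.42153102e+00 4.35902497e-01]
(np.float64(313.79079356182814), np.float64(121.96009616059483))
```

View pics/w1.png

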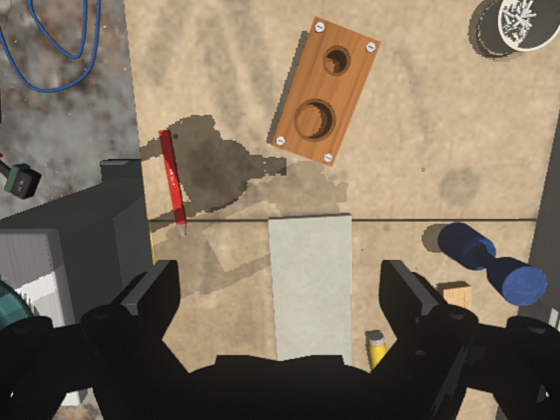

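The wrist view shows the wide bore at about (315,119), predicted at (314,122), with the block's screws at (319,28), (371,47), (328,157) and (280,141). I'll refine the bore from the screws and plan the leg to the post.

```bash
python3 - <<'E'
from h import *
import json
cw=json.load(open("w1.json"));a=cv2.imread("pics/w1.png");g=a.astype(int)
def blob(u,v,r=6):
    w=g[v-r:v+r+1,u-r:u+r+1]; m=((w[...,0]-w[...,2])>-25)&(w.sum(2)>300); y,x=np.nonzero(m); return u-r+x.mean(),v-r+y.mean(),m.sum()
P=[]
for u,v in((319,28),(371,47),(328,157),(280,141)):
    b=blob(u,v);p=onz(cw,b[0],b[1],.06);P.append(p);print(b,p)
P=np.array(P);c=P.mean(0);yd=(P[0]+P[1]-P[2]-P[3]);yd/=np.linalg.norm(yd)
print("mid",c,"len",np.linalg.norm(P[1]-P[2]),np.linalg.norm(P[0]-P[1]),"bore",c-.03*yd)
hsv=cv2.cvtColor(a,cv2.COLOR_BGR2HSV)
gray=cv2.cvtColor(a,cv2.COLOR_BGR2GRAY)
m=(gray[90:150,285:345]<85).astype(np.uint8)
cs,_=cv2.findContours(m,0,1)
for k in cs:
    if cv2.contourArea(k)>100: print(cv2.contourArea(k),cv2.boundingRect(k),cv2.minEnclosingCircle(k))
cv2.imwrite("pics/bore.png",cv2.resize(a[90:150,275:355],(800,600),interpolation=cv2.INTER_CUBIC))
plan([.40,-.165,.36],-1.57,16)
E
```

```text
(np.float64(319.1159420289855), np.float64(26.81159420289855), np.int64(69)) [0.54692072 0.42469099 0.06      ]
(np.float64(370.0952380952381), np.float64(46.95238095238095), np.int64(63)) [0.60535681 0.40391461 0.06      ]
(np.float64(327.61224489795916), np.float64(157.42857142857142), np.int64(49)) [0.56157325 0.27936939 0.06      ]
(np.float64(280.0769230769231), np.float64(140.53846153846155), np.int64(52)) [0.50303648 0.29993481 0.06      ]
mid [0.55422182 0.35197745 0.06      ] len 0.1320170869612877 0.062019625500594096 bore [0.54426962 0.32367632 0.06      ]
356.5 (22, 11, 26, 38) ((29.0, 29.567567825317383), 18.67506980895996)
[[[-2.66,-0.62,-0.19,0,0,0.0981],[-2.71,-0.36,-0.19,0,0,0.0981],[-2.73,-0.09,-0.19,0,0,0.0981],[-2.73,0.17,-0.19,0,0,0.0981],[-2.7,0.44,-0.19,0,0,0.0981],[-2.64,0.7,-0.19,0,0,0.0981],[-2.56,0.96,-0.19,0,0,0.0981],[-2.45,1.2,-0.19,0,0,0.0981]]]
[[[-2.32,1.44,-0.19,0,0,0.0981],[-2.17,1.66,-0.19,0,0,0.0981],[-2.0,1.86,-0.19,0,0,0.0981],[-1.81,2.05,-0.19,0,0,0.0981],[-1.6,2.22,-0.19,0,0,0.0981],[-1.37,2.36,-0.19,0,0,0.0981],[-1.13,2.48,-0.19,0,0,0.0981],[-0.89,2.58,-0.19,0,0,0.0981]]]
```

View pics/bore.png

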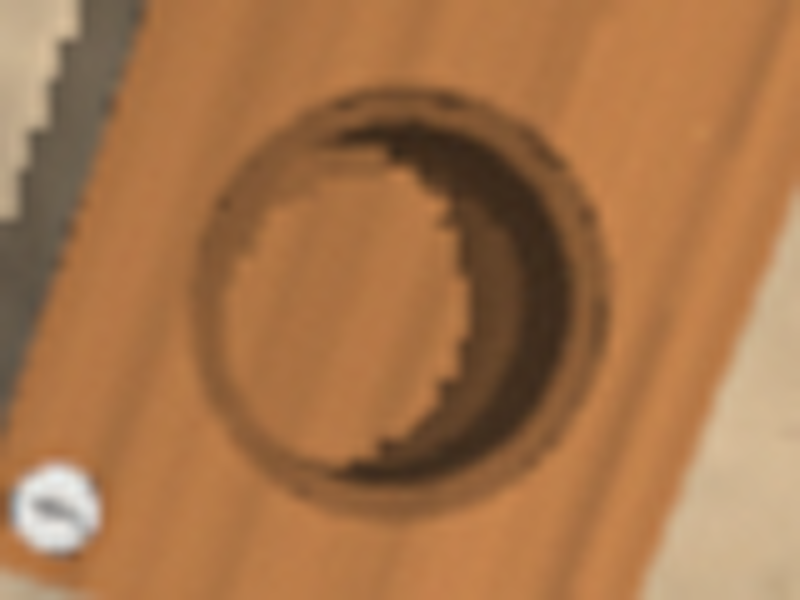

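The enlargement shows the bore's chamfer ring, centred at crop (402,303), which is full-picture pixel (314.7,119.9). Now the move to the post.

```bash
python3 -m crank '[[[-2.66,-0.62,-0.19,0,0,0.0981],[-2.71,-0.36,-0.19,0,0,0.0981],[-2.73,-0.09,-0.19,0,0,0.0981],[-2.73,0.17,-0.19,0,0,0.0981],[-2.7,0.44,-0.19,0,0,0.0981],[-2.64,0.7,-0.19,0,0,0.0981],[-2.56,0.96,-0.19,0,0,0.0981],[-2.45,1.2,-0.19,0,0,0.0981]]]'
python3 -m crank '[[[-2.32,1.44,-0.19,0,0,0.0981],[-2.17,1.66,-0.19,0,0,0.0981],[-2.0,1.86,-0.19,0,0,0.0981],[-1.81,2.05,-0.19,0,0,0.0981],[-1.6,2.22,-0.19,0,0,0.0981],[-1.37,2.36,-0.19,0,0,0.0981],[-1.13,2.48,-0.19,0,0,0.0981],[-0.89,2.58,-0.19,0,0,0.0981]]]'
python3 -m crank '[[[0,0,0,0,0,0],[0,0,0,0,0,0]]]'
python3 - <<'E'
from h import *
import json
print("bore",onz(json.load(open("w1.json")),314.75,119.85,.06))
cw=camera_model("wrist");a=read_camera("wrist")
json.dump({k:np.array(v).tolist() for k,v in cw.items()},open("w2.json","w"))
s=read_state();print(s["tool_pos"],yaw_y(s),s["q"]);u,v=proj(cw,[.443,-.1654,.167]);print(u,v)
u,v=int(u),int(v);x0=max(0,u-80);y0=max(0,v-60);print(x0,y0);cv2.imwrite("w2.png",a)
cv2.imwrite("pics/w2c.png",cv2.resize(a[y0:y0+120,x0:x0+160],(800,600),interpolation=cv2.INTER_CUBIC))
E
```

```text
time: 2.32
tool_pos: [0.4491, 0.0481, 0.3451]
tcp_rot: [-2.902, -1.2, 0.001]
wrist_force: [-0.2, 0.6, -0.6]
width: 1.0
grip_force: 0.0
time: 2.98
tool_pos: [0.3998, -0.1646, 0.3604]
tcp_rot: [-3.141, 0.001, 0.001]
wrist_force: [0.3, 0.8, 0.5]
width: 1.001
grip_force: 0.0
time: 3.15
tool_pos: [0.4, -0.1646, 0.3603]
tcp_rot: [-3.14, -0.002, 0.001]
wrist_force: [-0.7, 1.1, 0.3]
width: 0.996
grip_force: 0.0
bore [0.544588   0.32414175 0.06      ]
[ 0.4002357  -0.16391918  0.3603336 ] -1.5679008815100342 [-4.47123583e-01 -2.62280537e-01  1.89822355e+00  9.98184826e-04
  1.50677081e+00  1.12071248e+00]
279.96640044717054 143.85661203692698
199 83
```

View pics/w2c.png

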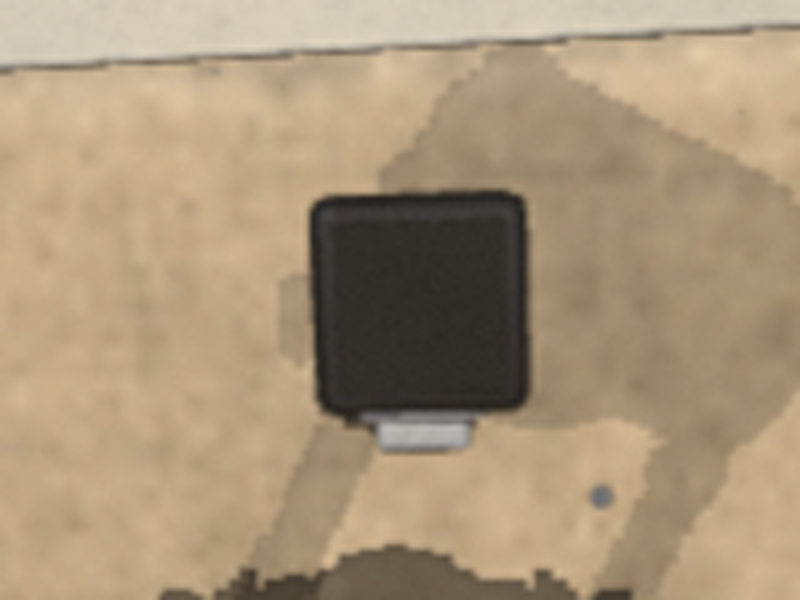

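The head's top face fills crop corners TL(312,194), TR(522,190), BR(527,409), BL(320,413), and the button is at the bottom at (425,432).

```bash
python3 - <<'E'
from h import *
import json
cw=json.load(open("w2.json"));a=cv2.imread("w2.png")
f=lambda x,y:onz(cw,199+(x+.5)/5-.5,83+(y+.5)/5-.5,.166)
TL,TR,BR,BL=[f(*p) for p in((312,194),(522,190),(527,409),(320,413))]
print(TL,TR,BR,BL,np.mean([TL,TR,BR,BL],0))
for A,B in((TL,TR),(BL,BR),(BL,TL),(BR,TR)): d=B-A;print(np.linalg.norm(d),np.degrees(np.arctan2(d[1],d[0])))
m=(cv2.cvtColor(a,cv2.COLOR_BGR2GRAY)[115:170,255:310]<62).astype(np.uint8)
k=max(cv2.findContours(m,0,1)[0],key=cv2.contourArea);r=cv2.minAreaRect(k);print(r,onz(cw,r[0][0]+255,r[0][1]+115,.166))
E
```

```text
[ 0.46450911 -0.14681078  0.166     ] [ 0.46532171 -0.18786181  0.166     ] [ 0.4225307  -0.18973648  0.166     ] [ 0.42165754 -0.14787778  0.166     ] [ 0.44350476 -0.16807171  0.166     ]
0.04105907596882025 -88.86598370974602
0.041867801273896464 -88.80500167558169
0.04286484625359988 1.4263730434381887
0.04283205105903364 2.5085152031215836
((27.55990219116211, 28.497604370117188), (43.96484375, 42.40609359741211), 87.70938873291016) [ 0.44328257 -0.16797999  0.166     ]
```

Wrist and top cameras agree on the head to about 3 mm: (0.4433,-0.167), yaw about +1.8°. I'll descend around it with open fingers and grip the plain y faces.

```bash
python3 -m crank '[[[2.16,0.12,0,0,0,0],[2.16,0.12,0,0,0,-0.03],[0,0,3.5,0,0,0],[0,0,3.5,0,0,0],[0,0,3.5,0,0,0],[0,0,3.5,0,0,0],[0,0,3.5,0,0,0],[0,0,2.5,0,0,0]]]'
python3 -m crank '[[[0,0,1.6,0,0,0],[0,0,1.6,0,0,0],[0,0,0,0,0,0],[0,0,0,0,0,0]]]'
python3 -c "
from h import *
s=read_state();print(s['tool_pos'],yaw_y(s),s['wrist_force'])
cv2.imwrite('pics/w3.png',read_camera('wrist'))"
```

```text
time: 3.87
tool_pos: [0.4421, -0.1642, 0.1572]
tcp_rot: [-3.139, -0.056, 0.006]
wrist_force: [-0.2, -0.2, -0.1]
width: 0.997
grip_force: 0.0
time: 4.2
tool_pos: [0.4429, -0.1652, 0.1279]
tcp_rot: [-3.139, -0.054, 0.004]
wrist_force: [-0.5, 0.2, 0.3]
width: 0.999
grip_force: 0.0
[ 0.44288428 -0.16522899  0.12788143] -1.536534332948208 [-0.48923042  0.21221532  0.2558405 ]
```

View pics/w3.png

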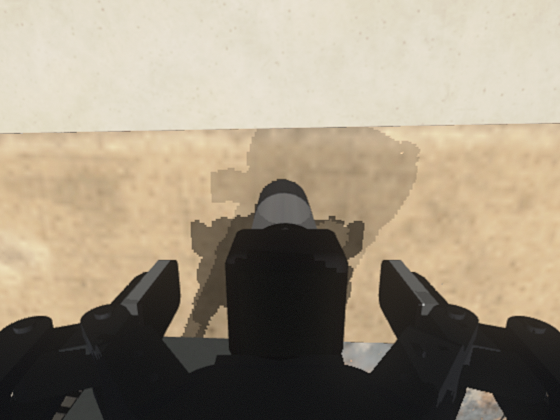

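The head (x≈228–347) sits between the fingers (180–380), about 2 mm right of centre. I'll shift it and close.

```bash
python3 -m crank '[[[0.05,0.25,0,0,0,0],[0,0,0,0,0,0]]]'
python3 -m crank '[[[0,0,0,0,0,0],[0,0,0,0,0,0],[0,0,0,0,0,0],[0,0,0,0,0,0],[0,0,0,0,0,0],[0,0,0,0,0,0],[0,0,0,0,0,0],[0,0,0,0,0,0]]]' 3.5 70
python3 -m crank '[[[0,0,-0.5,0,0,0],[0,0,-0.5,0,0,0],[0,0,-1,0,0,0],[0,0,-1,0,0,0],[0,0,0,0,0,0],[0,0,0,0,0,0]]]'
python3 - <<'E'
from h import *
s=read_state();print(s["tool_pos"],yaw_y(s),s["wrist_force"],s["torque"])
cv2.imwrite("pics/sc4.png",cv2.resize(read_camera("scene")[250:370,300:460],(800,600),interpolation=cv2.INTER_CUBIC))
E
```

```text
time: 4.42
tool_pos: [0.4455, -0.1701, 0.1306]
tcp_rot: [3.14, 0.05, 0.005]
wrist_force: [1.3, 0.9, 0.8]
width: 0.999
grip_force: 0.0
time: 5.08
tool_pos: [0.4444, -0.1695, 0.1295]
tcp_rot: [-3.141, -0.049, -0.001]
wrist_force: [-0.3, 3.1, 5.2]
width: 0.505
grip_force: 70.9
time: 5.58
tool_pos: [0.4448, -0.1701, 0.1599]
tcp_rot: [3.14, 0.049, 0.003]
wrist_force: [0.7, 0.6, -8.5]
width: 0.505
grip_force: 73.0
[ 0.44481033 -0.17013233  0.15986601] -1.5396346471969344 [ 0.73840905  0.62295886 -8.54537558] [-0.0438149   0.01855767 -0.00125215]
```

View pics/sc4.png

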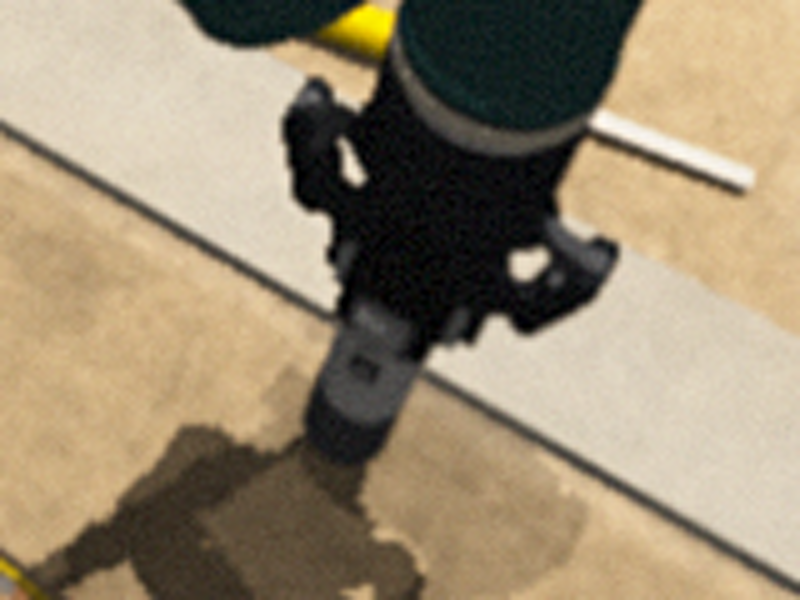

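Lifted, with 8.5 N on the wrist (about 0.87 kg), so the whole post came up shut. In the scene crop the tube hangs straight below the gripper, at about (360,390). Now the carry to above the bore.

```bash
python3 -m crank '[[[0,0,-2,0,0,0],[0,0,-2.5,0,0,0],[0.3,-1.2,-2.5,0,0,0],[0.73,-3.06,0,0,0,0],[0.73,-3.06,0,0,0,0],[0.73,-3.06,0,0,0,0],[0.73,-3.06,0,0,0,0],[0.73,-3.06,0,0,0,0]]]'
python3 -m crank '[[[0.73,-3.06,0,0,0,0],[0.73,-3.06,0,0,0,0],[0.73,-3.06,0,0,0,0],[0.73,-3.06,0,0,0,0],[0.73,-3.06,0,0,0,0],[0.73,-3.06,0,0,0,0],[0.73,-3.06,0,0,0,0],[0.73,-3.06,0,0,0,0]]]'
python3 -m crank '[[[0.73,-3.06,0,0,0,0],[0.73,-3.06,0,0,0,0],[0.38,-1.93,0,0,0,0],[0,0,0,0,0,0],[0,0,0,0,0,0],[0,0,0,0,0,0]]]'
python3 -c "
from h import *
import time
p=[];
for i in range(6): read_camera('top');s=read_state();p.append(s['tool_pos'])
print(np.mean(p,0),np.std(p,0),yaw_y(s),s['q'],s['wrist_force'])
cv2.imwrite('pics/w5.png',read_camera('wrist'))"
```

```text
time: 6.3
tool_pos: [0.4779, -0.0022, 0.2282]
tcp_rot: [3.141, 0.048, -0.002]
wrist_force: [0.1, 0.2, -8.3]
width: 0.506
grip_force: 74.6
time: 6.97
tool_pos: [0.5286, 0.2443, 0.2277]
tcp_rot: [3.14, 0.049, -0.003]
wrist_force: [0.6, -0.5, -8.2]
width: 0.504
grip_force: 74.5
time: 7.47
tool_pos: [0.5443, 0.3233, 0.2275]
tcp_rot: [3.139, 0.05, -0.004]
wrist_force: [0.8, -0.1, -8.7]
width: 0.509
grip_force: 75.5
[0.54480782 0.32295497 0.22848261] [0.00023014 0.00011252 0.00043824] -1.540653538356213 [ 4.95888432e-01  1.87991812e-01  1.70025277e+00 -9.81501730e-05
  1.25322539e+00  2.03657261e+00] [ 0.0621546   0.76557376 -7.79619984]
```

View pics/w5.png

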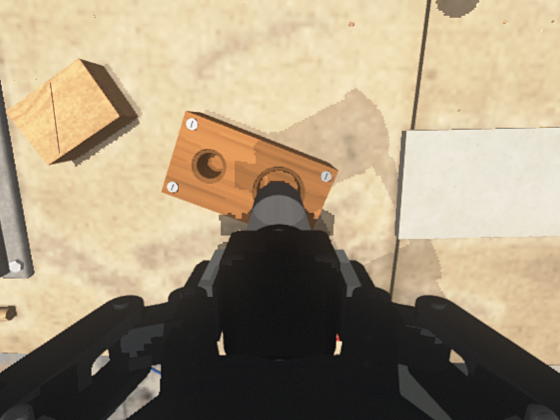

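Laterally the tube (about 280) lines up with the bore ring (about 278) and the TCP is within 1 mm. I'll lower it into the mouth in stages while watching the force.

```bash
python3 -m crank '[[[0,-0.05,1.2,0,0,0],[0,0,1.2,0,0,0],[0,0,1,0,0,0],[0,0,0.5,0,0,0],[0,0,0.3,0,0,0],[0,0,0.3,0,0,0],[0,0,0,0,0,0]]]'
python3 -m crank '[[[0,0,0.3,0,0,0],[0,0,0.3,0,0,0],[0,0,0.3,0,0,0],[0,0,0,0,0,0]]]'
python3 -c "
from h import *
s=read_state();print(s['tool_pos'],s['wrist_force'],s['torque'])"
```

```text
time: 8.4
tool_pos: [0.5451, 0.3242, 0.183]
tcp_rot: [3.14, 0.049, -0.0]
wrist_force: [1.8, -1.1, -9.4]
width: 0.503
grip_force: 75.3
time: 8.73
tool_pos: [0.5452, 0.3243, 0.1744]
tcp_rot: [3.141, 0.049, 0.001]
wrist_force: [2.3, -1.2, -8.1]
width: 0.504
grip_force: 75.4
[0.54517014 0.32427587 0.17437831] [ 2.30376564 -1.18756011 -8.07143533] [-0.4286085  -0.68383009 -0.01339412]
```

The foot is in the bore with only small side forces. I'll shift a little towards them and go on.

```bash
python3 -m crank '[[[0.05,0.03,0.4,0,0,0],[0,0,0.4,0,0,0],[0,0,0.4,0,0,0],[0,0,0.4,0,0,0],[0,0,0.4,0,0,0],[0,0,0.4,0,0,0],[0,0,0.3,0,0,0],[0,0,0,0,0,0]]]'
python3 -m crank '[[[0,0,0.2,0,0,0],[0,0,0.2,0,0,0],[0,0,0.2,0,0,0],[0,0,0.1,0,0,0],[0,0,0,0,0,0]]]'
```

```text
time: 9.4
tool_pos: [0.5451, 0.324, 0.1467]
tcp_rot: [3.141, 0.049, -0.002]
wrist_force: [1.9, -1.0, -9.7]
width: 0.507
grip_force: 75.3
time: 9.82
tool_pos: [0.5454, 0.3242, 0.1406]
tcp_rot: [-3.141, -0.049, 0.0]
wrist_force: [2.0, -1.1, -7.7]
width: 0.507
grip_force: 75.4
```

```bash
python3 -m crank '[[[0,0,0.1,0,0,0],[0,0,0.1,0,0,0],[0,0,0,0,0,0]]]'
python3 -m crank '[[[0,0,0.1,0,0,0],[0,0,0.1,0,0,0],[0,0,0,0,0,0]]]'
```

```text
time: 10.07
tool_pos: [0.5457, 0.3243, 0.1399]
tcp_rot: [-3.141, -0.049, -0.001]
wrist_force: [0.6, -2.2, -1.0]
width: 0.505
grip_force: 76.3
time: 10.32
tool_pos: [0.5461, 0.3244, 0.1396]
tcp_rot: [-3.141, -0.049, -0.002]
wrist_force: [-2.8, -3.3, 6.6]
width: 0.5
grip_force: 77.4
```

Bottomed at TCP 0.1396, where 0.1395 was expected. Next: release, raise, turn 90° and look.

```bash
python3 -m crank '[[[0,0,-0.15,0,0,0],[0,0,0,0,0,0]]]'
python3 -m crank '[[[0,0,0,0,0,0],[0,0,0,0,0,0],[0,0,0,0,0,0],[0,0,0,0,0,0],[0,0,0,0,0,0],[0,0,0,0,0,0],[0,0,-1,0,0,0],[0,0,-1.5,0,0,0]]]' 8.54
python3 -m crank '[[[0,0,-3,0,0,0],[0,0,-3,0,0,0],[0,0,-2.5,0,0,0],[0,0,0,0,0,-0.121],[0,0,0,0,0,-0.121],[0,0,0,0,0,-0.121],[0,0,0,0,0,-0.121],[0,0,0,0,0,-0.121]]]'
python3 -m crank '[[[0,0,0,0,0,-0.121],[0,0,0,0,0,-0.121],[0,0,0,0,0,-0.121],[0,0,0,0,0,-0.121],[0,0,0,0,0,-0.121],[0,0,0,0,0,-0.121],[0,0,0,0,0,-0.121],[0,0,0,0,0,-0.121]]]'
python3 -m crank '[[[0,0,0,0,0,0],[0,0,0,0,0,0]]]'
python3 - <<'E'
from h import *
import json
cw=camera_model("wrist");a=read_camera("wrist");s=read_state()
json.dump({k:np.array(v).tolist() for k,v in cw.items()},open("w6.json","w"))
cv2.imwrite("pics/w6.png",a);print(s["tool_pos"],yaw_y(s),s["q"][5],proj(cw,[.5448,.3238,.177]))
E
```

```text
time: 10.48
tool_pos: [0.5459, 0.3244, 0.1396]
tcp_rot: [-3.141, -0.049, -0.002]
wrist_force: [-1.3, -2.0, 4.4]
width: 0.499
grip_force: 76.9
time: 11.15
tool_pos: [0.5441, 0.3235, 0.1619]
tcp_rot: [3.139, 0.049, -0.006]
wrist_force: [-0.3, 0.1, 0.8]
width: 1.004
grip_force: 0.0
time: 11.82
tool_pos: [0.5456, 0.3243, 0.2494]
tcp_rot: [-2.981, -0.991, -0.002]
wrist_force: [-0.2, 0.3, -0.8]
width: 1.005
grip_force: 0.0
time: 12.48
tool_pos: [0.5456, 0.3243, 0.2493]
tcp_rot: [2.177, 2.265, 0.001]
wrist_force: [0.9, -0.5, -0.6]
width: 1.0
grip_force: 0.0
time: 12.65
tool_pos: [0.5456, 0.3243, 0.2491]
tcp_rot: [2.188, 2.254, 0.001]
wrist_force: [-0.2, 0.2, 0.0]
width: 0.997
grip_force: 0.0
[0.54561062 0.32426321 0.24893509] 0.030064886762281258 0.4668914668909464 (np.float64(276.3441976125358), np.float64(220.8812302168645))
```

View pics/w6.png

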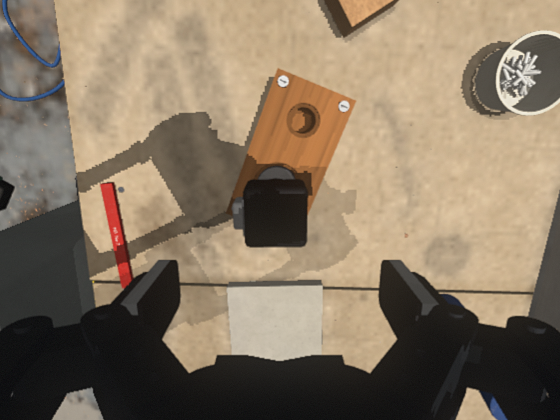

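The post stands in the wide bore, shut. Its head top is at about (275,218), predicted at (276,221), with the button to the left at (238,214), on the finger line. I'll descend and squeeze.

```bash
python3 -m crank '[[[0,0,2.5,0,0,0],[0,0,2.5,0,0,0],[0,0,2.5,0,0,0],[0,0,2,0,0,0],[0,0,1.5,0,0,0],[0,0,0,0,0,0]]]'
python3 -m crank '[[[0,0,0,0,0,0],[0,0,0,0,0,0],[0,0,0,0,0,0],[0,0,0,0,0,0],[0,0,0,0,0,0],[0,0,0,0,0,0],[0,0,0,0,0,0],[0,0,0,0,0,0]]]' 3.5 50
python3 -c "
from h import *
s=read_state();print(s['width']*85.4)"
```

```text
time: 13.2
tool_pos: [0.5428, 0.3227, 0.134]
tcp_rot: [-2.185, -2.254, 0.011]
wrist_force: [-0.8, -0.4, -0.5]
width: 1.001
grip_force: 0.0
time: 13.87
tool_pos: [0.5461, 0.3251, 0.141]
tcp_rot: [2.184, 2.258, 0.004]
wrist_force: [-3.1, 0.2, 5.2]
width: 0.512
grip_force: 50.3
43.698645869747224
```

The opening is 43.7 mm against 43.1 mm on the plain head, so the button is fully pressed. Now the pull straight up.

```bash
python3 -m crank '[[[0,0,-0.5,0,0,0],[0,0,-0.7,0,0,0],[0,0,-0.7,0,0,0],[0,0,-0.7,0,0,0],[0,0,-0.7,0,0,0],[0,0,-0.7,0,0,0],[0,0,0,0,0,0]]]'
python3 -m crank '[[[0,0,-0.5,0,0,0],[0,0,-0.4,0,0,0],[0,0,-0.4,0,0,0],[0,0,-0.5,0,0,0],[0,0,-0.7,0,0,0],[0,0,-0.7,0,0,0],[0,0,-0.7,0,0,0],[0,0,0,0,0,0]]]'
python3 -m crank '[[[0,0,-0.5,0,0,0],[0,0,-0.4,0,0,0],[0,0,-0.4,0,0,0],[0,0,-0.1,0,0,0],[0,0,0,0,0,0],[0,0,0,0,0,0]]]'
```

```text
time: 14.45
tool_pos: [0.5463, 0.3247, 0.1808]
tcp_rot: [2.184, 2.258, 0.004]
wrist_force: [0.3, 0.3, -0.2]
width: 0.511
grip_force: 51.1
time: 15.12
tool_pos: [0.5457, 0.3245, 0.2195]
tcp_rot: [2.184, 2.258, 0.002]
wrist_force: [1.3, 1.0, -2.2]
width: 0.508
grip_force: 51.4
time: 15.62
tool_pos: [0.5456, 0.3242, 0.2314]
tcp_rot: [2.184, 2.258, 0.0]
wrist_force: [3.0, 0.5, -2.3]
width: 0.51
grip_force: 51.3
```

```bash
python3 -m crank '[[[0,0,-0.2,0,0,0],[0,0,-0.2,0,0,0],[0,0,-0.2,0,0,0],[0,0,0,0,0,0],[0,0,0,0,0,0]]]'
python3 -m crank '[[[0,0,-0.1,0,0,0],[0,0,0,0,0,0],[0,0,0,0,0,0]]]'
python3 -m crank '[[[0,0,-0.1,0,0,0],[0,0,0,0,0,0],[0,0,0,0,0,0]]]'
```

```text
time: 16.03
tool_pos: [0.5456, 0.3242, 0.2377]
tcp_rot: [2.184, 2.258, 0.001]
wrist_force: [2.2, 0.2, -0.8]
width: 0.51
grip_force: 51.2
time: 16.28
tool_pos: [0.5456, 0.3242, 0.2385]
tcp_rot: [2.184, 2.258, 0.0]
wrist_force: [2.1, 0.1, -2.0]
width: 0.51
grip_force: 51.1
time: 16.53
tool_pos: [0.5456, 0.3242, 0.2395]
tcp_rot: [2.184, 2.258, 0.0]
wrist_force: [1.8, 0.3, -2.6]
width: 0.505
grip_force: 51.0
```

```bash
python3 -m crank '[[[0,0,-0.05,0,0,0],[0,0,0,0,0,0],[0,0,0,0,0,0]]]'
python3 -m crank '[[[0,0,-0.05,0,0,0],[0,0,0,0,0,0],[0,0,0,0,0,0]]]'
```

```text
time: 16.78
tool_pos: [0.5456, 0.3242, 0.2399]
tcp_rot: [2.184, 2.258, 0.0]
wrist_force: [2.1, -0.1, -2.4]
width: 0.509
grip_force: 51.0
time: 17.03
tool_pos: [0.5456, 0.3242, 0.2405]
tcp_rot: [2.184, 2.258, 0.0]
wrist_force: [3.3, 0.0, -1.7]
width: 0.507
grip_force: 51.0
```

```bash
for i in 1; do python3 -m crank '[[[0,0,-0.05,0,0,0],[0,0,0,0,0,0],[0,0,0,0,0,0]]]'|grep -E "pos|wrist"; python3 -c "
from h import *
f=[]
for i in range(4): read_camera('wrist'); s=read_state(); f.append(s['wrist_force'])
print(np.mean(f,0),s['tool_pos'])"; done
python3 -m crank '[[[0,0,-0.05,0,0,0],[0,0,0,0,0,0],[0,0,0,0,0,0]]]'|grep -E "pos|wrist"; python3 -c "
from h import *
f=[]
for i in range(4): read_camera('wrist'); s=read_state(); f.append(s['wrist_force'])
print(np.mean(f,0),s['tool_pos'])"
```

```text
tool_pos: [0.5456, 0.3242, 0.241]
wrist_force: [3.1, 0.5, -2.5]
[ 3.08810113  0.29294232 -1.79371413] [0.54553556 0.32420578 0.24095202]
tool_pos: [0.5454, 0.3242, 0.2413]
wrist_force: [3.2, -0.7, -1.7]
[ 2.96276829 -0.44909947 -2.16645819] [0.54543281 0.32418259 0.2413239 ]
```

```bash
cat > f.py <<'E'
from h import *
f=[];p=[]
for i in range(4): read_camera('wrist'); s=read_state(); f.append(s['wrist_force']);p.append(s['tool_pos'])
print(np.mean(f,0).round(2),np.mean(p,0).round(5),round(s['width'],3))
E
python3 -m crank '[[[0,0,-0.05,0,0,0],[0,0,0,0,0,0],[0,0,0,0,0,0]]]'>/dev/null; python3 f.py
python3 -m crank '[[[0,0,-0.05,0,0,0],[0,0,0,0,0,0],[0,0,0,0,0,0]]]'>/dev/null; python3 f.py
```

```text
[ 2.63  0.51 -4.3 ] [0.54519 0.32412 0.24141] 0.508
[ 1.7  -0.07 -8.56] [0.54494 0.32398 0.24157] 0.505
```

The force climbs from 2 N to 8.6 N at TCP z 0.2415. That is 100 mm of travel, so this is the second stop. The whole post weighs 8.5 N, so I'll back off slightly to keep the foot seated.

```bash
python3 -m crank '[[[0,0,0.05,0,0,0],[0,0,0,0,0,0],[0,0,0,0,0,0],[0,0,0,0,0,0],[0,0,0,0,0,0]]]'>/dev/null; python3 f.py
python3 - <<'E'
from h import *
a=read_camera("scene");c=camera_model("scene");g=cv2.cvtColor(a,cv2.COLOR_BGR2GRAY)
for z in np.arange(.05,.24,.01):
    u,v=proj(c,[.545,.324,z]);u,v=int(round(u)),int(round(v));print(round(z,2),u,v,g[v,u-12:u+13:2])
E
```

```text
[ 0.54  0.09 -7.83] [0.54511 0.32409 0.24159] 0.506
0.05 241 209 [44 40 32 51 61 57 57 50 40 52 86 85 83]
0.06 241 207 [89 62 53 54 56 59 52 57 54 45 74 79 77]
0.07 241 205 [90 97 69 59 55 53 54 52 59 56 75 80 98]
0.08 240 202 [ 96 101  87  48  50  63  58  59  50  73  76  86 134]
0.09 240 200 [ 97  99  67   8  47  56  54  52  55  77  87 131 160]
0.1 240 198 [ 92  96  56  13  43  57  57  51  58  76 111 164 162]
0.11 239 195 [ 27  31  36  42  30  18  31  38  48  87 146 158 162]
0.12 239 193 [ 25  28  28  38  50  50  48  35  25 122 164 164 163]
0.13 239 191 [ 65  50  46  47  41  43  53  51  44 110 159 160 157]
0.14 238 188 [ 95  94  89  52  43  48  50  41  54 108 139 148 148]
0.15 238 186 [113 104 101  64  43  45  43  39  62 126 145 144 144]
0.16 238 183 [163 159 144  62  48  42  48  39  78 166 165 160 165]
0.17 238 181 [166 165 154  50  28  23  26  38  99 170 163 167 167]
0.18 237 178 [159 163 156  55  23  46  43  30  28 151 165 164 164]
0.19 237 175 [145 156 155  60  54  57  55  48  41 148 161 166 155]
0.2 237 173 [156 157 164 115  51  57  55  48 107 166 160 164 163]
0.21 236 170 [153 161 157 140  60  59  55  53 138 158 158 159 164]
0.22 236 167 [154 140 110  82  46  22  22  49 145 160 158 156 157]
0.23 236 164 [ 66   2  11  38  29   0   0  13  79 150 160 158 163]
```

The seams appear about 55 mm apart along the axis, so both tubes are out, and the outer tube is at its seated height. The force is still close to the post's weight, so I'll ease off a little more.

```bash
python3 -m crank '[[[0,0,0.05,0,0,0],[0,0,0,0,0,0],[0,0,0,0,0,0],[0,0,0,0,0,0],[0,0,0,0,0,0]]]'>/dev/null; python3 f.py
```

```text
[-1.06  0.1  -5.92] [0.54533 0.32422 0.24152] 0.505
```

```bash
python3 -m crank '[[[0,0,0.02,0,0,0],[0,0,0,0,0,0],[0,0,0,0,0,0],[0,0,0,0,0,0],[0,0,0,0,0,0],[0,0,0,0,0,0],[0,0,0,0,0,0],[0,0,0,0,0,0]]]'>/dev/null; python3 f.py && python3 -c "
from workcell import *
print(finish_job())"
```

```text
[-2.75  0.31 -2.28] [0.54548 0.32428 0.24143] 0.511
the job is handed in; nothing more can be done
None
```

The post stands foot-down on the bottom of the wide bore, and both tubes are out to the second stop. The arm is holding the head there with the button squeezed in, and the job was handed in at about 21 s of the 51 s allowed.

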